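Run the seam tool along a mould joint and press it into its spring clip

ROBOT

A 6-joint arm with a two-finger parallel gripper is mounted at the origin on the work surface. World frame = base frame: x ahead of the robot, y to its left, z up, the work surface at z = 0. Lengths are in m, angles in rad, forces in N, time in s.
With the tool pointing down it reaches from about 0.15 to 0.775 m from the base axis. Payload 6.1 kg.
Tool frame: the origin (TCP) lies midway between the tips of the shut fingers; the grasp point (between the pads) lies 19 mm behind it; z points along the fingers, y is the line along which they close (so a half turn about z gives the same grasp; the last joint's range is limited). The gripper opens to 85 mm and grips with 20 to 120 N. Pads are 22 mm wide; open, the fingers measure 114 mm over their backs; the gripper's body (76 mm by 85 mm) begins 54 mm behind the grasp point. The pads swing forward as they close: fully open they stand 13 mm farther back than shut.
Start: joints at [1.216, 0.126, -0.04, 1.405, 0, 1.571], TCP at [0.182, 0.492, 0.231] pointing down, gripper open.
Joint ranges: [-2.72, 2.72], [-0.95, 1.95], [-1.27, 1.35], [-1.78, 2.02], [-1.46, 1.47], [-3.14, 3.14]. Speed limits (rad/s): [2.39, 2.39, 3.01, 3.14, 3.14, 3.14].

INTERFACE

Orientations are given as [roll, pitch, yaw] about the fixed x, y, z axes, in that order (R = Rz(yaw) Ry(pitch) Rx(roll)).
In Python, from plant import env gives the robot as it stands.
- The arm moves only by the tool jog_arm, never from a script. Its arguments are lists of equal length, an entry for each row: "rot": the turn, a rotation vector about the tool's x, y, z in rad, a list of three; "delta_pos": the shift along the tool's x, y, z in cm, a list of three; "gripper": the finger opening in cm, from 0 to 8.54. A call has 1 to 12 rows; each row is the pose to reach, as a shift and turn from the pose commanded when the call began, along the tool's axes at that moment; what a row does not reach only later rows make up. A row lasts 1/8 s, in which the tool goes at most 62.5 mm and 10.7 degrees, less where a joint would pass 70% of its speed; a pose out of reach is approached as far as the arm can. A call with a gripper value outside its range is refused whole. The fingers move at their own pace and stop on an object; "grip_force" is the grip in N (left out, the last holds). Time passes only in rows, so rows that repeat a pose let the fingers close. It gives the time, the measured TCP pose, the force, the opening and the grip force at its end, in the units of the state.
- env.read_state(): the state, without advancing time (a new reading comes with each control period).
- env.capture(name): name is "scene" or "side" or "wrist"; returns the picture (400x640x3 uint8, red, green, blue); there is no depth.
- env.camera_info(name): a dict with "K" (3x3 intrinsics, pixels), "dist" ([k1, k2, p1, p2, k3] as OpenCV has them; the pictures are not rectified), "xyz" and "attitude" of the camera in the world; the wrist camera has in their place "mount" (4x4, takes a point from camera to tool coordinates, whose origin is the TCP and whose axes are the flange's). Camera axes: x right, y down, z forward; pixel columns grow to the right and rows downward; lengths in m; the calibration is good to about 2 mm. A picture is of the moment at which its call begins: read the wrist's pose just before it. camera_info takes no time and is no camera call.
- env.job_done(): hands the job in; it is judged then, once.
The state is a dict: "time_s": time; "joint_positions": joint angles; "qvel": joint speeds; "tau": joint torques, N m; "position": TCP position; "tcp_rot": TCP orientation; "contact_force": force on the tool from outside, world axes, zero at the start; "moment": the same for the moment, N m; "finger_gap": finger opening in m; "finger_force": force on a finger pad.
Only numpy, scipy, OpenCV 4.12 (cv2) and the standard library are available. Lean on these libraries where they do the work, as an engineer would, in place of code of your own. Each camera call takes 0.05 s, during which the arm holds its last target. There are 200 camera calls.

TASK

Take the seam tool (a wooden handle with a thin steel point) from its wooden rest and run its point lightly through the groove between the two halves of the plaster mould, from the left end to the right end as seen from the robot, in one slow pass of about 3 cm a second, with the point below the rim of the groove. Then lay the handle, centred, in the mouth of the two-armed spring clip, let go of it there, and press it down past the sprung jaw until it sits fully home and level with the jaw closed over it. Do not drop the tool on the table and leave the other things where they are.

Things in the scene. Friction and masses are not known exactly. Their poses are not given: they have to be found in the camera images.
- tool: the seam tool, 185 mm long, 70 g: a round wooden handle 20 mm in diameter and 120 mm long, then a brass ferrule and a steel point 5 mm thick. Origin at the middle of the handle, on its axis; x runs along the tool to the point (handle from x = -60 to 60 mm, thin point from 76 to 125 mm). At the start it lies level in the rest, axis 45 mm above the table, point towards the robot's left
- tip (a point): the very end of the tool's steel point, on its axis, 125 mm from the tool's origin
- rest: wooden rest, fixed, origin under its centre on the table: base 70 x 110 x 10 mm, two V stands at y = +-41 mm, each 12 mm thick along y, up to 50 mm high and about 45 mm wide; the tool's axis lies along the rest's y. Between the stands it is open for the fingers
- mould: two-part plaster mould, fixed: block 110 (x) x 150 (y) x 90 mm high, origin under its centre on the table. On its top, along its y, the seam is an open groove 12 mm wide and 10 mm deep from end to end, in the middle (x = 0); y points to the robot's left at yaw 0 (yaw stays within 25 degrees)
- seam_left (a point): point on the seam's centre line at the height of the groove's rim (90 mm), 20 mm inside the left end of the mould (mould y = +55 mm); the stroke begins here
- seam_right (a point): the same, 20 mm inside the right end (mould y = -55 mm); the stroke ends here
- clip: spring fork clip, fixed, origin under its centre on the table: plywood base 100 (x) x 130 (y) x 12 mm; two like forks at y = +-42 mm, each 14 mm thick along y, 70 mm open between them for the fingers. Each has a fixed steel wall, face at x = +11 mm, 94 mm high, flared outwards above 80 mm, and facing it an arm of the hinged jaw. The handle lies along the clip's y, either way round
- clip_mouth (a point): middle of the handle's axis when it is laid in the mouth and let go: 75 mm above the table, clip x = +1 mm, y = 0
- clip_seat (a point): middle of the handle's axis when it sits fully home: 50 mm above the table (top of the handle at 60 mm), clip x = y = 0
- jaw (a joint): angle of the aluminium jaw: both arms are one part, hinged low on the clip's -x side (x = -14, z = 20 mm), 90 mm high with sloped tops and a nose at 62 mm. 0 closed, grows up to 0.45 as the arms are pushed away from the fixed walls; a spring closes it. The handle pushed down in the middle (about 8 to 16 N) opens it by 0.1 to 0.15 and it snaps back to about 0 when the handle is home
- mug_a: off-white mug, 72 mm across, 85 mm high, with a handle; stands beyond the tool rest. Loose, to be left alone; origin under its centre
- jar: small closed jar, 60 mm across, 85 mm high; stands beyond the clip. Loose, to be left alone; origin under its centre
- vase: unglazed vase, 90 mm across, 110 mm high; stands beyond the mould. Loose, to be left alone; origin under its centre
- bowl: off-white bowl, 110 mm across, 50 mm high; at the front left of the table. Loose, to be left alone; origin under its centre
- brush: brush, 190 mm long, lying on the table at the front left of the table. Loose, to be left alone; origin on it
- mug_b: greyish mug, 72 mm across, 85 mm high; stands before the clip, on the robot's side. Loose, to be left alone; origin under its centre
- block: plaster block 80 x 110 x 60 mm, on the left of the table. Loose, to be left alone; origin under its centre
Things that resemble listed ones, but are neither listed nor needed, are in the scene too. Of the things like the tool, leave any that is blue or green; of the rest the larger one is meant.

How it is judged:
By the outcome, as a careful person would: the job done as asked, in the order asked, and still so for the second after the job is handed in, with the robot touching nothing.
It also fails if it takes over 59 s, if anything falls off the work surface, if the arm or the gripper's body presses on something with over 40 N, if the wrist force passes 120 N, or if a joint passes its speed limit or range.

## Working session

There is one attempt and no reset: what is moved stays moved. The work goes in short steps, Python scripts to look and compute and a tool call to move; the robot and the scene stay as the last step left them, time stands still between calls to the robot, and variables do not carry over. Pictures are saved under pics/ and viewed, at most 10 in all, crops included, and the job is handed in when it is done.

Besides the shell and the picture viewer there is one more tool, called as name(argument=value, ...) on one line, values as JSON. jog_arm: Moves the arm, as the interface text tells. Its arguments: {"type":"object","properties":{"rot":{"type":"array"},"delta_pos":{"type":"array"},"gripper":{"type":"array"},"grip_force":{"type":"number"}},"required":["rot","delta_pos","gripper"]}

```bash
ls; mkdir -p pics; cat > h.py <<'E'
import numpy as np, cv2
from scipy.spatial.transform import Rotation as R
from plant import env
def cam(name):
    i=env.camera_info(name); K=np.array(i["K"]); d=np.array(i["dist"])
    if name=="wrist":
        s=env.read_state(); T=np.eye(4); T[:3,:3]=R.from_euler('xyz',s["tcp_rot"]).as_matrix(); T[:3,3]=s["position"]
        T=T@np.array(i["mount"])
    else:
        T=np.eye(4); a=np.array(i["attitude"]); T[:3,:3]=a if a.shape==(3,3) else R.from_euler('xyz',a).as_matrix(); T[:3,3]=i["xyz"]
    return K,d,T
def ray(c,uv,z):
    K,d,T=c; p=cv2.undistortPoints(np.array([[uv]],float),K,d)[0,0]
    v=T[:3,:3]@[p[0],p[1],1]; o=T[:3,3]; return o+v*(z-o[2])/v[2]
def proj(c,P):
    K,d,T=c; Ti=np.linalg.inv(T); q=(Ti[:3,:3]@np.atleast_2d(P).T).T+Ti[:3,3]
    return cv2.projectPoints(q.reshape(-1,1,3),np.zeros(3),np.zeros(3),K,d)[0][:,0]
def snap(name,f,crop=None,s=1):
    c=cam(name); im=env.capture(name)[:,:,::-1]
    if crop: x0,y0,x1,y1=crop; im=im[y0:y1,x0:x1]
    cv2.imwrite("pics/"+f,cv2.resize(im,None,fx=s,fy=s,interpolation=cv2.INTER_CUBIC)); return c
E
python3 - <<'E'
from h import *
for n in ["scene","side","wrist"]: print(n,env.camera_info(n))
print(env.read_state())
snap("scene","s0.png",s=1.25); snap("side","d0.png",s=1.25)
E
```

```text
pics
scene {'K': array([[464.30827025,   0.        , 323.39127309],
       [  0.        , 464.30827025, 204.21363704],
       [  0.        ,   0.        ,   1.        ]]), 'dist': array([-0.12279047,  0.        ,  0.        ,  0.        ,  0.        ]), 'xyz': array([ 1.36359761, -0.15142521,  1.21454586]), 'attitude': array([-2.48698767, -0.010671  ,  1.33305633])}
side {'K': array([[432.08078678,   0.        , 317.63350813],
       [  0.        , 432.08078678, 196.68743858],
       [  0.        ,   0.        ,   1.        ]]), 'dist': array([0.00826042, 0.        , 0.        , 0.        , 0.        ]), 'xyz': array([ 0.02792405, -0.73076076,  1.01589715]), 'attitude': array([-2.34548055,  0.00941786, -0.55212081])}
wrist {'K': array([[289.89384694,   0.        , 319.11384978],
       [  0.        , 289.89384694, 197.5690264 ],
       [  0.        ,   0.        ,   1.        ]]), 'dist': array([-0.00360644,  0.        ,  0.        ,  0.        ,  0.        ]), 'mount': array([[-4.75152933e-04, -9.46538177e-01, -3.22591465e-01,
         8.27887161e-02],
       [ 9.99999791e-01, -3.08
[... 213 characters left out ...]
00000e+00]])}
{'time_s': 0.0, 'joint_positions': array([ 1.21598350e+00,  1.26400582e-01, -4.06101733e-02,  1.40538398e+00,
        3.95352662e-06,  1.57078798e+00]), 'qvel': array([-0.00108947,  0.000153  ,  0.00035805,  0.00050161,  0.0014586 ,
        0.00046376]), 'tau': array([-4.01784608e-03, -4.35916865e+01,  3.52923453e+01,  1.71925669e-02,
       -1.44803203e-04, -2.87084553e-06]), 'position': array([0.18225266, 0.49192366, 0.23051667]), 'tcp_rot': array([-3.13999424e+00, -3.96686535e-06,  2.78678817e+00]), 'contact_force': array([ 0.13242106,  0.66638072, -0.02964752]), 'moment': array([ 0.03699469, -0.02473432,  0.04982058]), 'finger_force': 0.0, 'finger_gap': 0.08540045900822003}
```

View pics/s0.png

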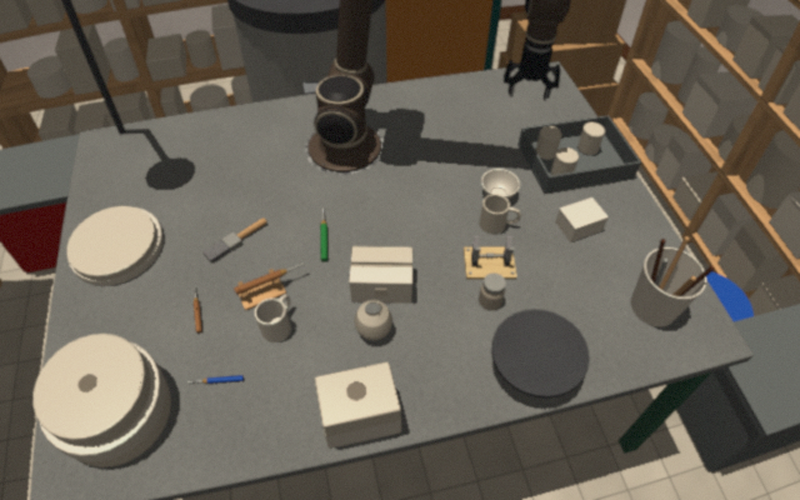

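View pics/d0.png

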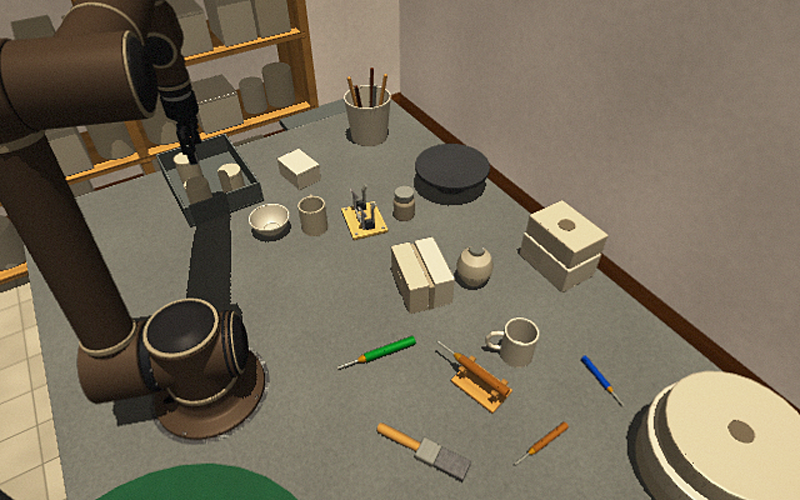

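In the scene picture (640-px coordinates = shown/1.25), the tool-like things are a brown one on the wooden rest at shown (268,280), a smaller brown one at (197,312), a green one at (324,240) and a blue one at (222,380). The one on the rest is the larger brown tool, so it should be the one meant. I'll confirm that and measure in an enlarged crop.

```bash
python3 - <<'E'
from h import *
def crop(im,x0,y0):
    o=cv2.resize(im[y0:y0+75,x0:x0+100],None,fx=4,fy=4,interpolation=cv2.INTER_CUBIC)
    for k in range(0,100,10): cv2.line(o,(4*k,0),(4*k,12 if (x0+k)%50==0 else 5),(0,255,255),1)
    for k in range(0,75,10): cv2.line(o,(0,4*k),(12 if (y0+k)%50==0 else 5,4*k),(0,255,255),1)
    cv2.putText(o,f"{x0},{y0}",(15,290),0,.5,(0,255,255),1); return o
s=env.capture("scene")[:,:,::-1]; d=env.capture("side")[:,:,::-1]
m=np.vstack([np.hstack([crop(s,160,190),crop(s,260,180)]),np.hstack([crop(s,340,170),crop(d,330,260)])])
cv2.imwrite("pics/m0.png",m)
E
```

```text
(no output)
```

View pics/m0.png

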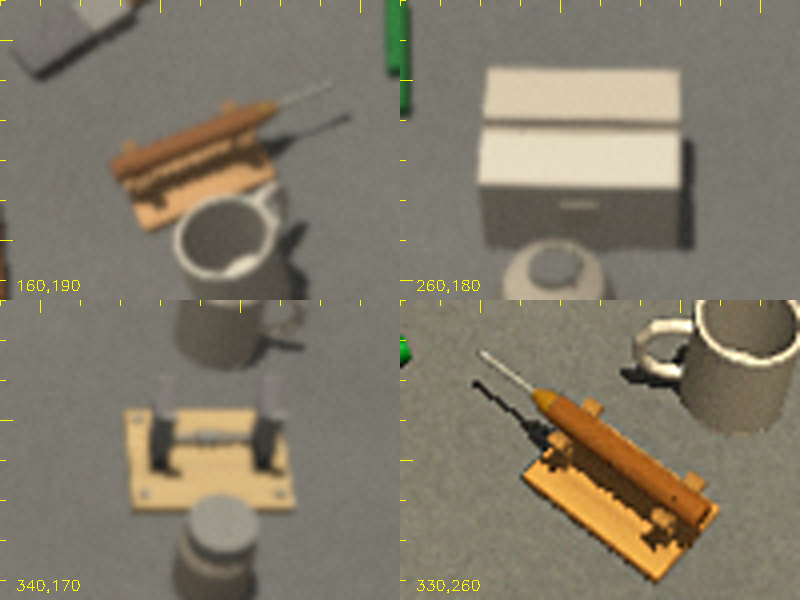

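The crop confirms it: the brown tool on the rest has its handle from scene px (188,232) to (225,217.5) and its tip at (242.5,211), pointing to the robot's left. The mould's seam runs (280.5,211) to (330,210.5), and the clip base corners are (371,197.5), (410,197.5), (414,222) and (373,222.5).

```bash
python3 - <<'E'
from h import *
s=cam("scene"); d=cam("side")
p=lambda c,uv,z: np.round(ray(c,uv,z),4)
for n,uv in dict(back=(188,231.8),front=(225.5,217.5),tip=(242.5,211)).items(): print("S",n,p(s,uv,.045))
for n,uv in dict(back=(406.3,314.3),front=(366.3,284.5),tip=(350,273)).items(): print("D",n,p(d,uv,.045))
for uv in [(281.3,197),(330,197.5),(330.3,226.8),(279.5,226),(280.5,211.3),(330.3,210.5)]: print("mould",p(s,uv,.09))
for uv in [(371,197.5),(410.3,197.5),(413.8,222),(373,222.5)]: print("clip",p(s,uv,.012))
E
```

```text
S back [ 0.5032 -0.3561  0.045 ]
S front [ 0.4754 -0.2372  0.045 ]
S tip [ 0.4624 -0.182   0.045 ]
D back [ 0.5075 -0.3585  0.045 ]
D front [ 0.4749 -0.2341  0.045 ]
D tip [ 0.4593 -0.1808  0.045 ]
mould [ 0.4707 -0.0565  0.09  ]
mould [0.5068 0.0895 0.09  ]
mould [0.6137 0.0636 0.09  ]
mould [ 0.5768 -0.0815  0.09  ]
mould [ 0.5243 -0.0689  0.09  ]
mould [0.5556 0.0782 0.09  ]
clip [0.4782 0.2385 0.012 ]
clip [0.508  0.3664 0.012 ]
clip [0.6049 0.3429 0.012 ]
clip [0.5767 0.2147 0.012 ]
```

```bash
cat >> h.py <<'E'
def go(pos,yaw,tilt=0.,base=None):
    """world target -> rot, delta(cm) in current tool axes; tilt dips tool x (handle point) downward"""
    s=env.read_state() if base is None else base
    R0=R.from_euler('xyz',s["tcp_rot"]); R1=R.from_euler('xyz',[np.pi,0,np.deg2rad(yaw)])*R.from_rotvec([0,-np.deg2rad(tilt),0])
    print("rot",np.round((R0.inv()*R1).as_rotvec(),4),"delta",np.round(R0.inv().apply(np.array(pos)-s["position"])*100,2))
E
python3 - <<'E'
from h import *
s=cam("scene")
print("mug rim",ray(s,(217.6,245.6),.085))
go([.49,-.2965,.15],104.3)
E
```

```text
mug rim [ 0.60060479 -0.26789988  0.085     ]
rot [-9.000e-04  5.000e-04  9.664e-01] delta [-56.25 -63.25   8.14]
```

jog_arm(rot=[[0,0,0.1],[0,0,0.2],[0,0,0.3],[0,0,0.4],[0,0,0.5],[0,0,0.6],[0,0,0.7],[0,0,0.8],[0,0,0.9],[0,0,0.966],[0,0,0.966],[0,0,0.966]], delta_pos=[[-4,-4.5,0],[-8,-9,0],[-12,-13.5,0],[-16,-18,0],[-20,-22.5,0],[-24.1,-27.1,0],[-28.1,-31.6,0],[-32.1,-36.1,0],[-36.2,-40.7,0],[-40.2,-45.2,1],[-44.2,-49.7,3],[-48,-54,5]], gripper=[5,5,5,5,5,5,5,5,5,5,5,5], grip_force=50)

```text
time_s: 1.7
position: [0.4453, -0.1831, 0.1808]
tcp_rot: [3.141, 0.0, 1.82]
contact_force: [0.0, 1.0, 0.9]
finger_gap: 0.0502
finger_force: 0.0
```

```bash
python3 - <<'E'
from h import *
s=env.read_state();print(s["time_s"],s["position"],s["tcp_rot"])
go([.49,-.2965,.15],104.3)
E
```

```text
1.7 [ 0.44530549 -0.18307331  0.18084709] [3.14078253e+00 3.19518594e-04 1.81997050e+00]
rot [ 0.0008  0.0003 -0.0004] delta [-12.09   1.53   3.09]
```

jog_arm(rot=[[0,0,0],[0,0,0],[0,0,0],[0,0,0]], delta_pos=[[-5,0.6,1.3],[-10,1.3,2.5],[-12.1,1.5,3.1],[-12.1,1.5,3.1]], gripper=[5,5,5,5])

```text
time_s: 2.2
position: [0.489, -0.2949, 0.1492]
tcp_rot: [-3.14, -0.002, 1.819]
contact_force: [-0.7, 0.3, 0.3]
finger_gap: 0.0501
finger_force: 0.0
```

```bash
python3 - <<'E'
from h import *
snap("wrist","w1.png",s=1.25)
s=env.read_state();print(s["time_s"],s["position"],s["tcp_rot"],s["contact_force"])
E
```

```text
2.25 [ 0.48891572 -0.29397217  0.14992757] [-3.1407419e+00 -1.3642206e-03  1.8203212e+00] [0.0341417  0.41151235 0.44645635]
```

View pics/w1.png

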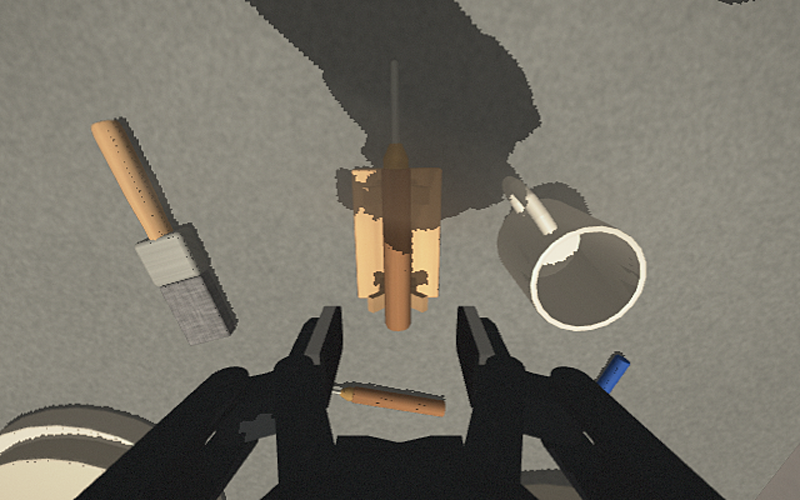

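The wrist view shows the tool between the open fingers, nearly parallel to the tool x axis: tip at shown (394,62), start of the handle at (396.5,167), back end at (398,322). The mug is clear on the right.

```bash
python3 - <<'E'
from h import *
c=cam("wrist"); P=[ray(c,np.array(u)/1.25,.045) for u in [(394,62),(396.5,167),(398,322)]]
for p in P: print(p.round(4))
d=P[0]-P[2]; print(np.linalg.norm(d),np.degrees(np.arctan2(d[1],d[0])),np.linalg.norm(P[0]-P[1]))
u=d/np.linalg.norm(d); o=P[0]-.125*u; print(o, (P[1]+P[2])/2)
go([*o[:2],.025],np.degrees(np.arctan2(d[1],d[0])))
E
```

```text
[ 0.457  -0.1791  0.045 ]
[ 0.474  -0.2403  0.045 ]
[ 0.504  -0.3546  0.045 ]
0.18174401912433313 105.00034247063354 0.06353592596272682
[ 0.48930416 -0.29979676  0.045     ] [ 0.48898006 -0.29743888  0.045     ]
rot [-0.0008 -0.0014 -0.0123] delta [-0.59 -0.1  12.49]
```

jog_arm(rot=[[0,0,-0.012],[0,0,-0.012],[0,0,-0.012],[0,0,-0.012],[0,0,-0.012],[0,0,-0.012],[0,0,-0.012],[0,0,-0.012],[0,0,-0.012],[0,0,-0.012]], delta_pos=[[-0.5,-0.1,4],[-0.5,-0.1,8],[-0.5,-0.1,11],[-0.5,-0.1,12.5],[-0.5,-0.1,12.5],[-0.5,-0.1,12.5],[-0.5,-0.1,12.5],[-0.5,-0.1,12.5],[-0.5,-0.1,12.5],[-0.5,-0.1,12.5]], gripper=[5,5,5,5,5,1,1,1,1,1], grip_force=50)

```text
time_s: 3.5
position: [0.4885, -0.3004, 0.027]
tcp_rot: [-3.14, 0.002, 1.832]
contact_force: [-6.5, -0.9, 7.2]
finger_gap: 0.0185
finger_force: 48.6
```

jog_arm(rot=[[0,0,0],[0,0,0],[0,0,0],[0,0,0],[0,0,0],[0,0,0]], delta_pos=[[0,0,-1.5],[0,0,-4],[0,0,-8],[0,0,-13],[0,0,-17.5],[0,0,-17.5]], gripper=[1,1,1,1,1,1])

```text
time_s: 4.25
position: [0.4918, -0.3006, 0.2062]
tcp_rot: [3.135, 0.007, 1.833]
contact_force: [-0.2, -0.7, -0.8]
finger_gap: 0.0184
finger_force: 48.9
```

```bash
python3 - <<'E'
from h import *
s=env.read_state();print(s["time_s"],s["position"],s["tcp_rot"],s["finger_gap"])
go([.482,-.034,.2],78)
E
```

```text
4.25 [ 0.49179539 -0.30055112  0.20617792] [3.13472837 0.00665609 1.83286331] 0.018438754711883706
rot [0.0083 0.0049 0.4715] delta [26.    5.96  0.49]
```

jog_arm(rot=[[0,0,0.08],[0,0,0.16],[0,0,0.24],[0,0,0.32],[0,0,0.4],[0,0,0.47],[0,0,0.47],[0,0,0.47]], delta_pos=[[4,1,0.2],[9,2,0.4],[14,3,0.5],[19,4.2,0.5],[23,5.2,0.5],[26,6,0.5],[26,6,0.5],[26,6,0.5]], gripper=[1,1,1,1,1,1,1,1])

```text
time_s: 5.25
position: [0.4802, -0.033, 0.1952]
tcp_rot: [3.142, 0.0, 1.364]
contact_force: [0.3, -0.0, -0.4]
finger_gap: 0.018
finger_force: 48.9
```

```bash
python3 - <<'E'
from h import *
snap("wrist","w2.png",s=1.25)
s=env.read_state();print(s["time_s"],s["position"],s["tcp_rot"])
E
```

```text
5.3 [ 0.48024059 -0.03336314  0.19522494] [3.14159142e+00 1.94189694e-04 1.36274823e+00]
```

View pics/w2.png

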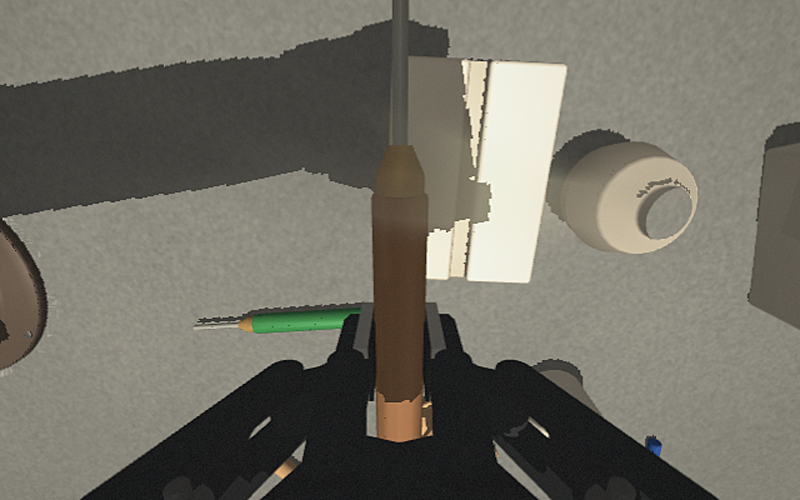

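The wrist view shows the mould top beside the tool. The groove runs from its far (left) end at about (476,61) to its near (right) end at (459,279); the mould's right-hand corners are (567,66) and (529,283).

```bash
python3 - <<'E'
from h import *
c=cam("wrist"); r=lambda u: ray(c,np.array(u)/1.25,.09)
a=dict(fr=(488,62),nr=(468,279),fl=(463,60),nl=(449,279),fc=(567,66),nc=(529,283))
P={k:r(v) for k,v in a.items()}
for k in P: print(k,P[k].round(4))
print("w",np.linalg.norm(P['fr']-P['fl']),np.linalg.norm(P['nr']-P['nl']),"half",np.linalg.norm(P['fc']-P['fr']),np.linalg.norm(P['nc']-P['nr']),"len",np.linalg.norm(P['fc']-P['nc']))
for x,y in [('fr','nr'),('fl','nl'),('fc','nc')]:
    d=P[x]-P[y]; print(np.degrees(np.arctan2(d[1],d[0])))
print("seam",(P['fr']+P['fl'])/2,(P['nr']+P['nl'])/2)
E
```

```text
fr [0.559  0.0719 0.09  ]
nr [ 0.5255 -0.0698  0.09  ]
fl [0.5441 0.0762 0.09  ]
nl [ 0.5117 -0.0668  0.09  ]
fc [0.6065 0.0597 0.09  ]
nc [ 0.5697 -0.0825  0.09  ]
w 0.015498836679430413 0.014157353429143966 half 0.049071050029971974 0.04597288620695674 len 0.14681718812849498
76.72121997200384
77.23982754875877
75.49570731586286
seam [0.55151365 0.07408415 0.09      ] [ 0.51859144 -0.06830753  0.09      ]
```

```bash
cat >> h.py <<'E'
TIP=np.array([.1253,0,-.018])
def gotip(tip,yaw,tilt):
    R1=R.from_euler('xyz',[np.pi,0,np.deg2rad(yaw)])*R.from_rotvec([0,-np.deg2rad(tilt),0])
    p=np.array(tip)-R1.apply(TIP); print("tcp",p.round(4)); go(p,yaw,tilt)
def tipnow():
    s=env.read_state(); return s["position"]+R.from_euler('xyz',s["tcp_rot"]).apply(TIP)
E
python3 - <<'E'
from h import *
gotip([.549,.0566,.115],77,30)
E
```

```text
tcp [ 0.5226 -0.0579  0.1621]
rot [ 0.0049 -0.5234  0.0184] delta [-1.53  4.65  3.32]
```

jog_arm(rot=[[0,-0.1,0.018],[0,-0.22,0.018],[0,-0.34,0.018],[0,-0.45,0.018],[0,-0.523,0.018],[0,-0.523,0.018],[0,-0.523,0.018]], delta_pos=[[-0.3,1.5,0],[-0.6,3,0.5],[-1,4.2,1.5],[-1.4,4.7,2.5],[-1.5,4.7,3.3],[-1.5,4.7,3.3],[-1.5,4.7,3.3]], gripper=[1,1,1,1,1,1,1])

```text
time_s: 6.18
position: [0.5233, -0.0578, 0.1627]
tcp_rot: [3.136, 0.522, 1.342]
contact_force: [0.1, -0.2, -1.1]
finger_gap: 0.0187
finger_force: 48.9
```

```bash
cat > look.py <<'E'
from h import *
def crop(im,x0,y0,w=100,h=75,f=4):
    o=cv2.resize(im[y0:y0+h,x0:x0+w],None,fx=f,fy=f,interpolation=cv2.INTER_CUBIC)
    for k in range(0,w,10): cv2.line(o,(f*k,0),(f*k,12 if (x0+k)%50==0 else 5),(0,255,255),1)
    for k in range(0,h,10): cv2.line(o,(0,f*k),(12 if (y0+k)%50==0 else 5,f*k),(0,255,255),1)
    cv2.putText(o,f"{x0},{y0}",(15,h*f-10),0,.5,(0,255,255),1); return o
E
python3 - <<'E'
from look import *
s=env.read_state();print(s["time_s"],s["position"],s["tcp_rot"],"tip",tipnow())
for n in("scene","side"):
    print(n,proj(cam(n),[tipnow(),[.549,.0566,.09]]).round(1))
w=env.capture("wrist")[:,:,::-1]; a=env.capture("scene")[:,:,::-1]; d=env.capture("side")[:,:,::-1]
m=np.vstack([np.hstack([crop(w,260,0),crop(w,220,0,200,150,2)]),np.hstack([crop(a,260,170),crop(d,300,180)])])
cv2.imwrite("pics/m1.png",m)
E
```

```text
6.175 [ 0.52331184 -0.05783585  0.16265539] [3.13590003 0.52169734 1.34173021] tip [0.54991574 0.05671763 0.11581712]
scene [[323.  205.1]
 [322.8 210.1]]
side [[330.8 190.9]
 [330.5 197.1]]
```

View pics/m1.png

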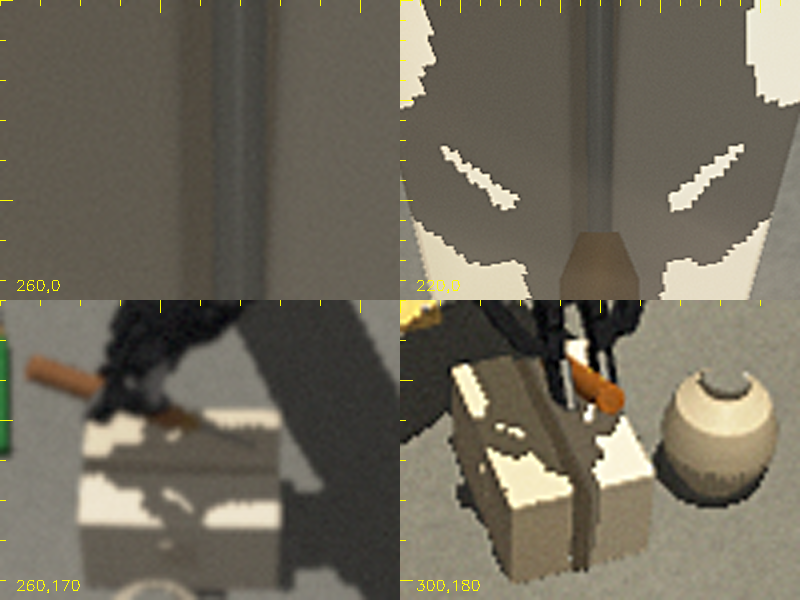

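The wrist crop shows the groove at columns 305–329 (centre 317) and the steel point at about 320, parallel to it. That puts the tool about 1.4 mm too far along +y of the tool. I'll correct by −0.14 cm and lower the point into the groove just outside seam_left.

jog_arm(rot=[[0,0,0],[0,0,0],[0,0,0],[0,0,0],[0,0,0],[0,0,0]], delta_pos=[[0.26,-0.14,-0.15],[0.76,-0.14,0.72],[1.16,-0.14,1.41],[1.51,-0.14,2.02],[1.76,-0.14,2.45],[1.76,-0.14,2.45]], gripper=[1,1,1,1,1,1])

```text
time_s: 7.08
position: [0.5223, -0.054, 0.1318]
tcp_rot: [3.137, 0.523, 1.343]
contact_force: [0.1, 0.4, -0.6]
finger_gap: 0.0184
finger_force: 48.9
```

```bash
python3 - <<'E'
from h import *
s=env.read_state();print(s["time_s"],s["position"],s["tcp_rot"],"tip",tipnow(),s["contact_force"])
u=np.array([np.cos(np.radians(77)),np.sin(np.radians(77)),0]);print((tipnow()-[.535,.0025,.09])@np.c_[u,[u[1],-u[0],0],[0,0,1]])
r=R.from_euler('xyz',s["tcp_rot"]).inv(); print(r.apply(-u).round(4))
E
```

```text
7.075 [ 0.5223252  -0.0539698   0.13175781] [3.13728541 0.52329493 1.34349667] tip [0.54873412 0.06055188 0.08473183] [ 0.08716075  0.3716917  -0.63414228]
[ 0.05965352  0.00032328 -0.00526817]
[-0.8662 -0.0017  0.4997]
```

jog_arm(rot=[[0,0,0],[0,0,0],[0,0,0],[0,0,0],[0,0,0],[0,0,0],[0,0,0],[0,0,0],[0,0,0],[0,0,0],[0,0,0],[0,0,0]], delta_pos=[[-0.325,0,0.187],[-0.65,0,0.375],[-0.974,0,0.562],[-1.3,0,0.75],[-1.624,0,0.937],[-1.949,0,1.125],[-2.274,0,1.312],[-2.6,0,1.5],[-2.923,0,1.687],[-3.248,0,1.875],[-3.573,0,2.062],[-3.9,0,2.25]], gripper=[1,1,1,1,1,1,1,1,1,1,1,1])

```text
time_s: 8.57
position: [0.5124, -0.0981, 0.1323]
tcp_rot: [3.136, 0.523, 1.343]
contact_force: [0.1, 0.1, 0.2]
finger_gap: 0.0188
finger_force: 48.9
```

jog_arm(rot=[[0,0,0],[0,0,0],[0,0,0],[0,0,0],[0,0,0],[0,0,0],[0,0,0],[0,0,0],[0,0,0],[0,0,0],[0,0,0],[0,0,0]], delta_pos=[[-0.325,0,0.187],[-0.65,0,0.375],[-0.974,0,0.562],[-1.3,0,0.75],[-1.624,0,0.937],[-1.949,0,1.125],[-2.274,0,1.312],[-2.6,0,1.5],[-2.923,0,1.687],[-3.248,0,1.875],[-3.573,0,2.062],[-3.9,0,2.25]], gripper=[1,1,1,1,1,1,1,1,1,1,1,1])

```text
time_s: 10.07
position: [0.5024, -0.142, 0.1322]
tcp_rot: [3.136, 0.523, 1.343]
contact_force: [0.5, -0.3, -0.3]
finger_gap: 0.0186
finger_force: 48.9
```

jog_arm(rot=[[0,0,0],[0,0,0],[0,0,0],[0,0,0],[0,0,0],[0,0,0],[0,0,0],[0,0,0],[0,0,0]], delta_pos=[[-0.325,0,0.187],[-0.65,0,0.375],[-0.974,0,0.562],[-1.3,0,0.75],[-1.624,0,0.937],[-1.949,0,1.125],[-2.274,0,1.312],[-2.4,0,1.385],[-2.4,0,1.385]], gripper=[1,1,1,1,1,1,1,1,1])

```text
time_s: 11.2
position: [0.4962, -0.1688, 0.1323]
tcp_rot: [3.136, 0.523, 1.343]
contact_force: [0.8, 0.7, -0.2]
finger_gap: 0.0187
finger_force: 48.9
```

```bash
python3 - <<'E'
from h import *
s=env.read_state();print(s["time_s"],s["position"],s["tcp_rot"],"tip",tipnow(),s["contact_force"])
u=np.array([np.cos(np.radians(77)),np.sin(np.radians(77)),0]);print((tipnow()-[.535,.0025,.09])@np.c_[u,[u[1],-u[0],0],[0,0,1]])
E
```

```text
11.2 [ 0.49623282 -0.16880564  0.13225254] [3.13628373 0.52292896 1.34282077] tip [ 0.52270545 -0.05428104  0.0852695 ] [ 0.75129626  0.65402929 -0.17412066]
[-0.05809141  0.00079351 -0.0047305 ]
```

```bash
python3 - <<'E'
from look import *
for n in("scene","side"): print(n,proj(cam(n),[tipnow()]).round(1))
w=env.capture("wrist")[:,:,::-1]; a=env.capture("scene")[:,:,::-1]; d=env.capture("side")[:,:,::-1]
m=np.vstack([np.hstack([crop(w,220,0,200,150,2),crop(a,355,180,80,60,5)]),np.hstack([crop(d,315,205,50,37,8)[:296],crop(d,255,140,80,60,5)[:296]])])
cv2.imwrite("pics/m2.png",m)
E
```

```text
scene [[285.2 210.9]]
side [[343.7 224.5]]
```

View pics/m2.png

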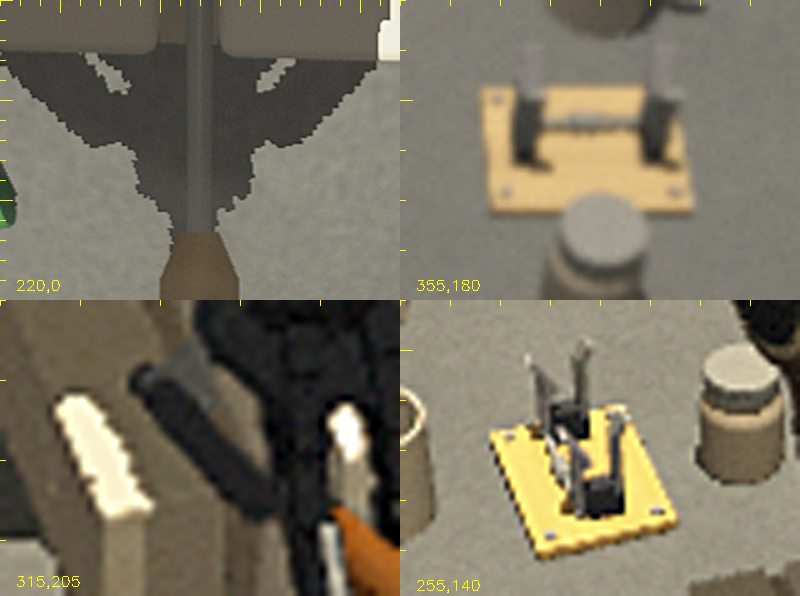

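The picture shows the point lying inside the groove at its right end: in the wrist crop the groove spans 158–220 and the shaft 187–213, and there is no contact force. Now I'll lift out.

jog_arm(rot=[[0,0,0],[0,0,0],[0,0,0],[0,0,0],[0,0.1,0],[0,0.2,0],[0,0.3,0],[0,0.4,0],[0,0.5,0],[0,0.523,0],[0,0.523,0]], delta_pos=[[-0.4,0,-0.7],[-1.2,0,-2.1],[-2.5,0,-4.33],[-4,0,-6.9],[-4.2,0,-7],[-4.2,0,-7],[-4.2,0,-7],[-4.2,0,-7],[-4.2,0,-7],[-4.2,0,-7],[-4.2,0,-7]], gripper=[1,1,1,1,1,1,1,1,1,1,1])

```text
time_s: 12.72
position: [0.4955, -0.1704, 0.2144]
tcp_rot: [3.137, 0.001, 1.345]
contact_force: [-0.2, -0.1, -0.8]
finger_gap: 0.0182
finger_force: 48.9
```

```bash
python3 - <<'E'
from h import *
s=env.read_state();print(s["time_s"],s["position"],s["tcp_rot"])
go([.475,.253,.2],77.1)
E
```

```text
12.725 [ 0.49551287 -0.17039051  0.21436933] [3.13665597e+00 1.19242865e-03 1.34489654e+00]
rot [ 0.0049  0.0012 -0.0007] delta [ 40.81 -11.49   1.33]
```

jog_arm(rot=[[0,0,0],[0,0,0],[0,0,0],[0,0,0],[0,0,0],[0,0,0],[0,0,0],[0,0,0],[0,0,0],[0,0,0],[0,0,0]], delta_pos=[[4,-1,0],[9,-3,0],[14,-4.5,0],[19,-6,0],[24,-7,0],[29,-8.5,0],[34,-10,0.6],[38,-11,1.3],[40.8,-11.5,1.3],[40.8,-11.5,1.3],[40.8,-11.5,1.3]], gripper=[1,1,1,1,1,1,1,1,1,1,1])

```text
time_s: 14.1
position: [0.4742, 0.2534, 0.2003]
tcp_rot: [3.137, 0.001, 1.347]
contact_force: [0.5, 0.1, -0.4]
finger_gap: 0.0187
finger_force: 48.9
```

```bash
python3 - <<'E'
from look import *
s=env.read_state();print(s["time_s"],s["position"],s["tcp_rot"])
w=env.capture("wrist")[:,:,::-1]
cv2.imwrite("pics/w3raw.png",w); cv2.imwrite("pics/w3.png",crop(w,290,0,260,195,3))
E
```

```text
14.1 [0.47421585 0.25339734 0.2003195 ] [3.13678015e+00 9.77646998e-04 1.34669917e+00]
```

View pics/w3.png

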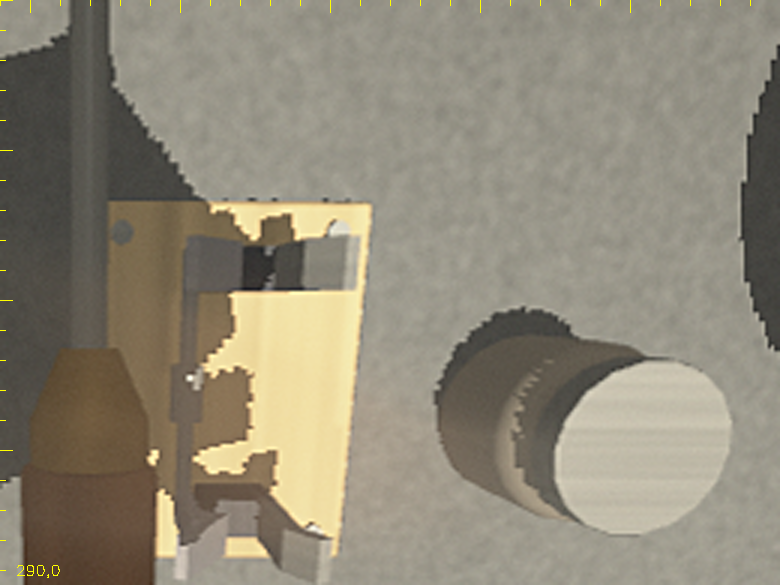

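The wrist crop shows the clip: base corners on its +x side at px (414,67.7) at the far end and (403,185.3) at the near end. The wall top outer edges are at about (410,79)–(409,97) on the far fork and (400,179)–(396,194) on the near one.

```bash
python3 - <<'E'
from h import *
c=cam("wrist"); A=ray(c,(414,67.7),.012); B=ray(c,(403,185.3),.012)
d=A-B; L=np.linalg.norm(d); u=d/L; x=np.array([u[1],-u[0],0]); o=(A+B)/2-.05*x
print(A,B,L,np.degrees(np.arctan2(u[1],u[0])),"centre",o)
for uv in [(410,79),(409,97),(400.5,179),(396.5,194)]:
    q=ray(c,uv,.094)-o; print("wall top clip x,y",q@x,q@u)
for uv in [(352,80),(350.5,96),(348.5,193)]:
    q=ray(c,uv,.09)-o; print("jaw top clip x,y",q@x,q@u)
print(np.round(x,3),u)
go(o+.001*x+[0,0,.125],np.degrees(np.arctan2(u[1],u[0])))
E
```

```text
[0.59813486 0.34180315 0.012     ] [0.56982872 0.21647197 0.012     ] 0.1284879092233462 77.27322779970181 centre [0.5352102  0.29015266 0.012     ]
wall top clip x,y 0.022565359325755856 0.048482126791219014
wall top clip x,y 0.023073839549744336 0.03489930328019928
wall top clip x,y 0.022166122422353204 -0.03404546187410941
wall top clip x,y 0.0197683752178906 -0.048076578366382766
jaw top clip x,y -0.023276713019302637 0.048079495736272466
jaw top clip x,y -0.02410860209192634 0.035830520192008185
jaw top clip x,y -0.0232924202673794 -0.04821209471250416
[ 0.975 -0.22   0.   ] [0.22030201 0.97543171 0.        ]
rot [ 0.0049  0.0007 -0.0029] delta [4.98 5.17 6.37]
```

```bash
python3 - <<'E'
from h import *
i=env.camera_info("wrist"); K,d=np.array(i["K"]),np.array(i["dist"]); c=(K,d,np.array(i["mount"]))
for uv,z in [((319.7,157),-.028),((319.7,157),-.018),((320,116.3),-.0215),((320,116.3),-.018)]: print(uv,z,ray(c,uv,z).round(4))
E
```

```text
(319.7, 157) -0.028 [ 0.0616  0.0006 -0.028 ]
(319.7, 157) -0.018 [ 0.0596  0.0006 -0.018 ]
(320, 116.3) -0.0215 [ 0.0768  0.0007 -0.0215]
(320, 116.3) -0.018 [ 0.0766  0.0008 -0.018 ]
```

jog_arm(rot=[[0,0,-0.003],[0,0,-0.003],[0,0,-0.003],[0,0,-0.003],[0,0,-0.003],[0,0,-0.003]], delta_pos=[[2.5,2.5,1],[4.9,5.1,3],[4.9,5.1,6.3],[4.9,5.1,6.3],[4.9,5.1,6.3],[4.9,5.1,6.3]], gripper=[1,1,1,1,1,1])

```text
time_s: 14.9
position: [0.5362, 0.2896, 0.1396]
tcp_rot: [3.135, -0.002, 1.348]
contact_force: [0.7, -0.1, -0.6]
finger_gap: 0.0182
finger_force: 49.1
```

```bash
python3 - <<'E'
from h import *
s=env.read_state();print(s["time_s"],s["position"],s["tcp_rot"],s["contact_force"])
o=np.array([.5352,.2902,0]);x=np.array([.975,-.22,0]);u=np.array([.22,.975,0])
print(((s["position"]-o)@x).round(4),((s["position"]-o)@u).round(4)); go(o+.001*x-.001*u+[0,0,.057],77.27)
E
```

```text
14.9 [0.53618535 0.28962966 0.13964077] [ 3.13476683e+00 -1.87064835e-03  1.34816939e+00] [ 0.6541869  -0.1357954  -0.57099087]
0.0011 -0.0003
rot [ 0.0068 -0.0019 -0.0005] delta [-0.08 -0.07  8.26]
```

jog_arm(rot=[[0,0,0],[0,0,0],[0,0,0],[0,0,0],[0,0,0],[0,0,0],[0,0,0],[0,0,0]], delta_pos=[[-0.05,0,2],[-0.05,0,4],[-0.05,0,5.5],[-0.05,0,6.5],[-0.05,0,7.2],[-0.05,0,7.7],[-0.05,0,8],[-0.05,0,8]], gripper=[1,1,1,1,1,1,1,1])

```text
time_s: 15.9
position: [0.5352, 0.2892, 0.0573]
tcp_rot: [3.138, 0.0, 1.349]
contact_force: [-4.1, 1.3, -1.1]
finger_gap: 0.018
finger_force: 49.1
```

```bash
python3 - <<'E'
from h import *
s=env.read_state();print(s["time_s"],s["position"],s["tcp_rot"],s["contact_force"],s["moment"])
E
```

```text
15.9 [0.53523436 0.28919284 0.05730053] [3.13821837e+00 9.49673874e-05 1.34881426e+00] [-4.11363577  1.3030128  -1.11667809] [ 0.32463116  0.8407652  -0.14831434]
```

jog_arm(rot=[[0,0,0],[0,0,0],[0,0,0]], delta_pos=[[0,-0.08,0],[0,-0.08,0.06],[0,-0.08,0.06]], gripper=[1,1,1])

```text
time_s: 16.27
position: [0.5353, 0.2892, 0.0572]
tcp_rot: [3.137, -0.0, 1.348]
contact_force: [-3.1, -0.3, -0.9]
finger_gap: 0.0185
finger_force: 49.2
```

jog_arm(rot=[[0,0,0],[0,0,0],[0,0,0]], delta_pos=[[0,-0.1,0.05],[0,-0.1,0.1],[0,-0.1,0.1]], gripper=[1,1,1])

```text
time_s: 16.65
position: [0.5351, 0.2895, 0.0565]
tcp_rot: [3.135, -0.001, 1.348]
contact_force: [2.1, -1.3, 0.9]
finger_gap: 0.0183
finger_force: 49.3
```

jog_arm(rot=[[0,0,0],[0,0,0],[0,0,0],[0,0,0],[0,0,0],[0,0,0]], delta_pos=[[0,0,0],[0,0,0],[0,0,0],[0,0,0],[0,0,0],[0,0,0]], gripper=[2.2,2.6,3.2,4,4,4])

```text
time_s: 17.4
position: [0.534, 0.2895, 0.0559]
tcp_rot: [3.137, 0.0, 1.349]
contact_force: [0.2, 0.7, -0.5]
finger_gap: 0.0398
finger_force: 0.0
```

jog_arm(rot=[[0,0,0],[0,0,0],[0,0,0],[0,0,0],[0,0,0],[0,0,0]], delta_pos=[[0,0,-0.8],[0,0,-2],[0,0,-3.5],[0,0,-5],[0,0,-6],[0,0,-6]], gripper=[4,4,4,4,4,4])

```text
time_s: 18.15
position: [0.5344, 0.2898, 0.1172]
tcp_rot: [3.136, -0.001, 1.349]
contact_force: [0.2, -0.4, 0.5]
finger_gap: 0.04
finger_force: 0.0
```

```bash
python3 - <<'E'
from look import *
s=env.read_state();print(s["time_s"],s["position"],s["tcp_rot"],s["contact_force"],s["finger_gap"])
w=env.capture("wrist")[:,:,::-1]; a=env.capture("scene")[:,:,::-1]; d=env.capture("side")[:,:,::-1]
m=np.vstack([cv2.resize(w,(640,400)) [:300,120:520], crop(d,240,125,100,75,4)]); m2=np.vstack([crop(a,340,150,100,75,4),crop(d,265,140,50,37,8)]); m2=cv2.copyMakeBorder(m2,0,max(0,600-m2.shape[0]),0,0,0)
cv2.imwrite("pics/m3.png",np.hstack([m,m2[:600]]))
E
```

```text
18.15 [0.53435886 0.28983498 0.11720163] [ 3.13554301e+00 -1.29596329e-03  1.34861960e+00] [ 0.15614874 -0.44515826  0.51738338] 0.039984416878452805
```

View pics/m3.png

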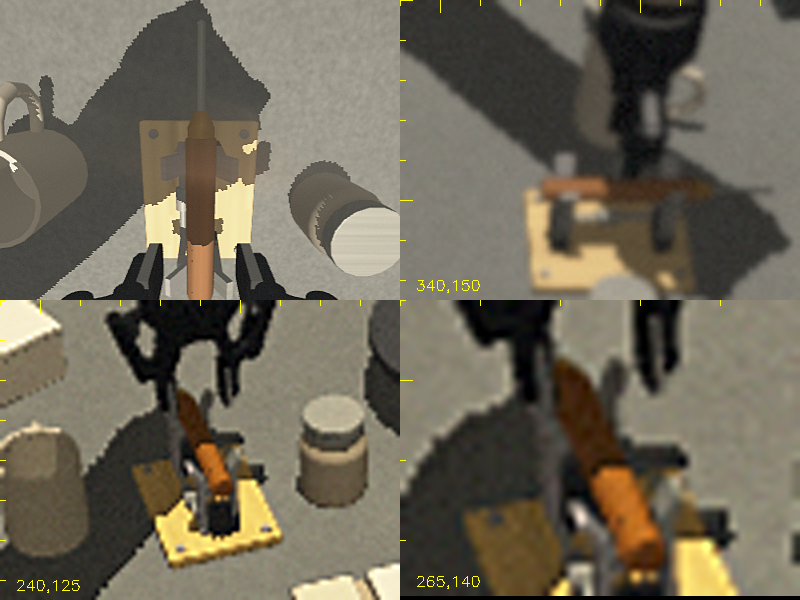

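The handle lies in the mouth across both forks, with tip at wrist px (321,20) and handle front at (321,138). Both mugs and the jar are clear. I'll check the centring, then press with shut fingers.

```bash
python3 - <<'E'
from h import *
s=env.read_state();c=cam("wrist");o=np.array([.5352,.2902,0]);x=np.array([.975,-.22,0]);u=np.array([.22,.975,0])
for uv,z,l in [((321,20),.075,.125),((321,138),.085,.06)]:
    q=ray(c,uv,z)-o; print("clip x",q@x,"centre y",q@u-l)
q=s["position"]-o; print("tcp",q@x,q@u)
go(o+[0,0,.09],77.27)
E
```

```text
clip x 0.00017979390991987353 centre y -0.0015731115203590218
clip x 0.00016689091179500438 centre y 0.00039207395305908277
tcp -0.0014543449137699414 -0.0011783902897260046
rot [0.0039 0.0006 0.    ] delta [0.12 0.14 2.54]
```

jog_arm(rot=[[0,0,0],[0,0,0],[0,0,0],[0,0,0],[0,0,0],[0,0,0],[0,0,0],[0,0,0],[0,0,0],[0,0,0],[0,0,0]], delta_pos=[[0.1,0.15,0],[0.1,0.15,0],[0.1,0.15,0],[0.1,0.15,0],[0.1,0.15,0],[0.1,0.15,0.7],[0.1,0.15,1.5],[0.1,0.15,2.2],[0.1,0.15,2.7],[0.1,0.15,3.1],[0.1,0.15,3.3]], gripper=[0,0,0,0,0,0,0,0,0,0,0])

```text
time_s: 19.68
position: [0.5359, 0.2901, 0.0835]
tcp_rot: [3.136, -0.0, 1.349]
contact_force: [-0.3, -2.0, 8.9]
finger_gap: -0.0
finger_force: 4.1
```

jog_arm(rot=[[0,0,0],[0,0,0],[0,0,0],[0,0,0],[0,0,0],[0,0,0],[0,0,0],[0,0,0]], delta_pos=[[0,0,0.2],[0,0,0.4],[0,0,0.6],[0,0,0.8],[0,0,1.0],[0,0,1.2],[0,0,1.4],[0,0,1.4]], gripper=[0,0,0,0,0,0,0,0])

```text
time_s: 20.68
position: [0.5357, 0.2901, 0.069]
tcp_rot: [3.137, -0.0, 1.349]
contact_force: [0.5, 1.0, -0.2]
finger_gap: 0.0004
finger_force: 0.0
```

jog_arm(rot=[[0,0,0],[0,0,0],[0,0,0],[0,0,0],[0,0,0],[0,0,0]], delta_pos=[[0,0,0.3],[0,0,0.6],[0,0,0.8],[0,0,0.9],[0,0,0.98],[0,0,0.98]], gripper=[0,0,0,0,0,0])

```text
time_s: 21.42
position: [0.5359, 0.29, 0.0599]
tcp_rot: [3.136, -0.0, 1.348]
contact_force: [-1.8, -2.4, 5.9]
finger_gap: 0.0002
finger_force: 3.1
```

jog_arm(rot=[[0,0,0],[0,0,0],[0,0,0]], delta_pos=[[0,0,0.1],[0,0,0.15],[0,0,0.15]], gripper=[0,0,0])

```text
time_s: 21.8
position: [0.5362, 0.29, 0.0597]
tcp_rot: [3.135, -0.001, 1.348]
contact_force: [-3.2, -3.2, 14.0]
finger_gap: 0.0003
finger_force: 6.9
```

jog_arm(rot=[[0,0,0],[0,0,0],[0,0,0],[0,0,0],[0,0,0],[0,0,0],[0,0,0]], delta_pos=[[0,0,-1],[0,0,-3],[0,0,-6],[0,0,-9],[0,0,-12],[0,0,-12],[0,0,-12]], gripper=[0,0,0,0,0,0,0])

```text
time_s: 22.68
position: [0.535, 0.2902, 0.1768]
tcp_rot: [3.138, 0.001, 1.349]
contact_force: [-0.1, -0.7, 0.3]
finger_gap: -0.0001
finger_force: 0.0
```

```bash
python3 - <<'E'
from look import *
s=env.read_state();print(s["time_s"],s["position"],s["contact_force"])
w=env.capture("wrist")[:,:,::-1]; d=env.capture("side")[:,:,::-1]
cv2.imwrite("pics/m4.png",np.hstack([crop(w,220,0,200,200,2),crop(d,260,130,80,80,5)]))
o=np.array([.5352,.2902,0]);u=np.array([.22,.975,0]);c=cam("wrist")
for z in(.05,.075): print(z,proj(c,[o+.125*u+[0,0,z],o+.06*u+[0,0,z+.01]]).round(1),proj(cam("side"),[o-.06*u+[0,0,z]]).round(1))
E
```

```text
22.675 [0.53499569 0.29018571 0.17680894] [-0.06818332 -0.73736454  0.27934897]
0.05 [[318.8  45.4]
 [318.9 126.7]] [[295.2 177.7]]
0.075 [[318.8  39.7]
 [318.9 129.6]] [[294.9 172. ]]
```

View pics/m4.png

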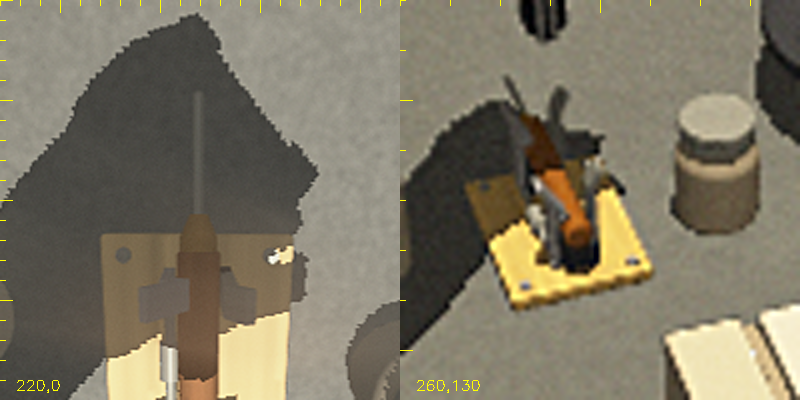

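The handle sits home and level: tip at wrist px (319.5,46) against 45.4 predicted for home, handle front at row 126 against 126.7, and the side-view end at (295.6,177) against (295.2,177.7). The jaw is closed over it, and the hand is clear.

```bash
python3 -c "
from plant import env
print(env.job_done())"
```

```text
the job is handed in; nothing more can be done
None
```

The job is handed in at about 23 s: the point went once through the groove, left to right, at about 3 cm/s and about 5 mm below the rim, and the tool now sits home and level in the clip.

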